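# Seat the dial of a wall clock on its locating pin

### The job

The open wall clock on the bench is getting its dial back: the dial already sits loosely over the hand spindle, but its rim is riding up on the locating pin. With a fingertip against a spoke, turn the dial in its case until the notch in its rim drops over the pin, and only then press down on the hub until the dial is fully home and level, and take your hand away. The dial is only to be pushed and pressed, never lifted; do not press it down before the notch is on the pin, and leave the hands, the screwdriver and the screw jar where they are.

Things in the scene. Friction and masses are not known exactly. Their poses are not given: they have to be found in the camera images.
- clock_case: Lime-green round drum case of the wall clock, on its back, open side up, fixed to the bench. Outside diameter 248 mm, wall 6 mm, rim 40 mm and inner floor 6 mm above the bench. Origin: on the drum's axis at bench height; z up, x from the axis towards the pin. Inside: the 56 mm square black movement under the hub (top 25 mm above the bench) and a battery beside it (top 21 mm).
- spindle (a point): Top end of the fixed brass hand spindle, on the axis of the case: 10 mm diameter, 48 mm above the bench. The dial's hub hole runs on it with 1.2 mm of play all round.
- pin (a point): Top of the fixed steel locating pin: 10 mm diameter, domed end, 37.5 mm above the bench, 101.5 mm from the case axis. It stands on a red lug 16 mm wide at the case wall, which shows in the gap between dial and wall; a small red mark is on the rim above it.
- dial: Loose skeleton dial, about 270 g, 5 mm thick, face up: white ring (outer diameter 210, inner 164 mm), flat 72 mm aluminium hub disc, four spokes 10 mm wide along its +x, +y, -x, -y axes. Origin: on its axis, underside; z up, x towards the notch. The four windows between spokes reach from 36 to 82 mm off the axis and are open below. It turns freely either way.
- notch (a point): Centre of the square notch in the dial's outer edge, half-way through its thickness, 101.5 mm from the dial's axis; 13 mm wide (1.5 mm play each side of the pin), 12 mm deep, at the hour mark made of two short red bars (the other hour marks are single and black).
- hub (a point): Centre of the dial hub's flat upper face, 72 mm across, 5 mm above its underside; the spindle stands out of it. Press beside the spindle, within 31 mm of it. Underside above the bench: about 34 mm at the start (riding on the pin, tilted 2 degrees); 33 mm once the notch has dropped over the pin, which then stands 4.5 mm into it and stops all turning; 28 mm fully home.
- seat (a joint): Travel of the push-fit seat under the hub on which the dial is pressed home, in m: 0 = not pressed, 0.005 = fully home. It moves straight down, resists with about 8 N (5 to 7 N on top of the dial's weight, a little more when fast) and stays where it is left; the dial's weight alone does not move it.
- minute_hand: Bystander: the clock's black minute hand, 125 mm long, 4 mm thick, lying flat beside the clock. Origin near its middle, underside.
- hour_hand: Bystander: the clock's black hour hand, 96 mm long, 4 mm thick, lying flat. Origin near its middle, underside.
- screwdriver: Bystander: a screwdriver 160 mm long lying on the bench.
- screw_jar: Bystander: a glass jar with a metal cap, 44 mm diameter, 55 mm high, standing just beyond the clock. Origin: centre of its underside.

How it is judged:
By the outcome, as a careful person would: the job done as asked, in the order asked, and still so for the second after the job is handed in, with the robot touching nothing.
It also fails if it takes over 48 s, if anything falls off the work surface, if the arm or the gripper's body presses on something with over 40 N, if the wrist force passes 120 N, or if a joint passes its speed limit or range.

### The arm

A 6-joint arm with a two-finger parallel gripper is mounted at the origin on the work surface. World frame = base frame: x ahead of the robot, y to its left, z up, the work surface at z = 0. Lengths are in m, angles in rad, forces in N, time in s.
With the tool pointing down it reaches from about 0.35 to 0.775 m from the base axis. Payload 7.3 kg.
Tool frame: the origin (TCP) lies midway between the tips of the shut fingers; the grasp point (between the pads) lies grasp_offset behind it (grasp_offset is the distance from the TCP to the grasp point, in m); z points along the fingers, y is the line along which they close (so a half turn about z gives the same grasp; the last joint's range is limited). The gripper opens to 92 mm and grips with 3 to 60 N. Pads are 19 mm wide; open, the fingers measure 130 mm over their backs; the gripper's body (75 mm by 190 mm) begins 47 mm behind the grasp point.
Start: joints at [-1.495, 0.342, 1.524, -0, 1.275, -0.146], TCP at [0.116, -0.512, 0.227] pointing down, gripper open.
Joint ranges: [-2.53, 2.53], [-0.77, 2.02], [0.04, 2.7], [-1, 4.14], [0.28, 2.66], [-3.11, 3.11]. Speed limits (rad/s): [2.57, 2.57, 3.14, 3.14, 3.14, 3.14].

### API

Orientations are given as [roll, pitch, yaw] about the fixed x, y, z axes, in that order (R = Rz(yaw) Ry(pitch) Rx(roll)).
In Python, from cell import * gives the robot as it stands.
- The arm moves only by the tool step_arm, never from a script. Its argument "plan" is a list of rows, each a list of 5 numbers: the closure, from -1 (fully open) to 1 (shut), then the shift along the tool's x, y, z in m, then the turn about the tool's z in rad. In form: [[hand, x, y, z, twist], ...]. A call has 1 to 20 rows; each row is the pose to reach, as a shift and turn from the pose commanded when the call began, along the tool's axes at that moment; what a row does not reach only later rows make up. A row lasts 1/8 s, in which the tool goes at most 62.5 mm and 10.7 degrees, less where a joint would pass 70% of its speed; a pose out of reach is approached as far as the arm can. A call with a gripper value outside its range is refused whole. The fingers move at their own pace and stop on an object; "grip_force" is the grip in N (left out, the last holds). Time passes only in rows, so rows that repeat a pose let the fingers close. It gives the time, the measured TCP pose, the force, the opening and the grip force at its end, in the units of the state.
- observe(): the state, without advancing time (a new reading comes with each control period).
- read_camera(name): name is "side" or "top" or "wrist"; returns a dict with "img" (384x512x3 uint8, red, green, blue), "range_z" (384x512 float32, m along the optical axis (not along the pixel's ray), 0 where there is no reading), "fx", "fy", "cx", "cy" (pixels), "k1" (the pictures are not rectified: a ray, as slopes to the right and down, at radius r is drawn at 1 + k1 r^2 times it, then the intrinsics apply), "R" (3x3) and "t" (3): a world point X has camera coordinates R X + t; the wrist camera has in their place "T_tool_cam" (4x4, takes a point from camera to tool coordinates, whose origin is the TCP and whose axes are the flange's). Camera axes: x right, y down, z forward; pixel columns grow to the right and rows downward; lengths in m; the calibration is good to about 2 mm. A picture is of the moment at which its call begins: read the wrist's pose just before it.
- hand_in(): hands the job in; it is judged then, once.
The state is a dict: "time": time; "qpos": joint angles; "qvel": joint speeds; "joint_efforts": joint torques, N m; "tool_pos": TCP position; "tool_rot": TCP orientation; "contact_force": force on the tool from outside, world axes, zero at the start; "torque": the same for the moment, N m; "opening": finger opening in m; "grip_force": force on a finger pad.
Only numpy, scipy, OpenCV 4.12 (cv2) and the standard library are available. Lean on these libraries where they do the work, as an engineer would, in place of code of your own. Each camera call takes 0.05 s, during which the arm holds its last target. There are 200 camera calls.

## Working session

There is one attempt and no reset: what is moved stays moved. The work goes in short steps, Python scripts to look and compute and a tool call to move; the robot and the scene stay as the last step left them, time stands still between calls to the robot, and variables do not carry over. Pictures are saved under pics/ and viewed, at most 10 in all, crops included, and the job is handed in when it is done.

Besides the shell and the picture viewer there is one more tool, called after ">>>" as name(argument=value, ...) on one line, values as JSON. step_arm: Moves the arm, as the interface text tells. Its arguments: {"type":"object","properties":{"plan":{"type":"array","items":{"type":"array","items":{"type":"number"}}},"grip_force":{"type":"number"}},"required":["plan"]}

```bash
mkdir -p pics; ls
python3 - <<'E'
from cell import *
import cv2,pickle
s=observe();print({k:s[k] for k in('time','tool_pos','tool_rot','contact_force','opening')})
for n in('top','side'):
    c=read_camera(n);pickle.dump(c,open(n+'.pkl','wb'))
    cv2.imwrite(f'pics/{n}0.png',c['img'][:,:,::-1]);print(n,[c[k] for k in('fx','fy','cx','cy','k1','R','t')])
E
```

```text
pics
{'time': 0.0, 'tool_pos': array([ 0.11546627, -0.51172362,  0.22604063]), 'tool_rot': array([-3.14004820e+00, -2.32822396e-04,  2.21756844e-01]), 'contact_force': array([-0.63790482, -0.90048605,  0.38595188]), 'opening': 0.09161266267794707}
top [423.52788622057204, 423.52788622057204, 256.3906955884937, 187.9025146824671, 0.03679150618930878, array([[-0.02597834, -0.99942014,  0.02201141],
       [-0.99623403,  0.02406091, -0.08329967],
       [ 0.08272176, -0.02409251, -0.99628142]]), array([0.08363931, 0.60553604, 1.12995817])]
side [424.10310350969553, 424.10310350969553, 252.58428645107216, 195.57058623323127, -0.07215676282053622, array([[ 0.94442237, -0.32865358,  0.00729445],
       [-0.24201915, -0.71014303, -0.66115324],
       [ 0.22247049,  0.62264252, -0.75021542]]), array([-0.53379927,  0.23847177,  0.84335817])]
```

View pics/top0.png

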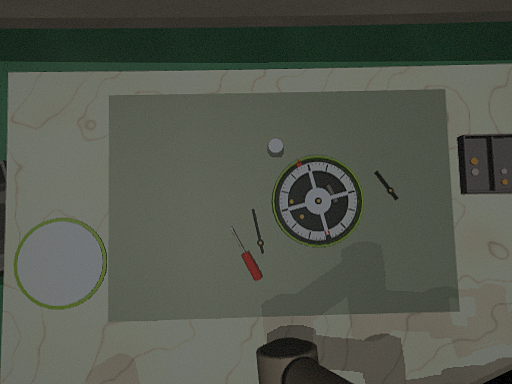

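View pics/side0.png

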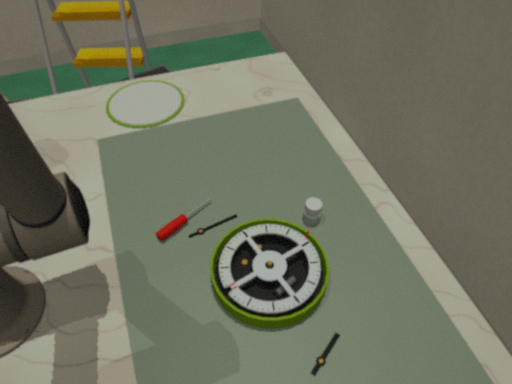

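The top view has the clock at about (318,200), a red rim mark at (299,163) and the red double bars near (328,235). The jar is at (276,147). I'll measure these.

```bash
cat > h.py <<'E'
import numpy as np,cv2,pickle
def ray(c,uv):
    d=np.array([(uv[0]-c['cx'])/c['fx'],(uv[1]-c['cy'])/c['fy']]);u=d.copy()
    for _ in range(20): u=d/(1+c['k1']*(u@u))
    return np.r_[u,1]
def cast(c,uv,z):
    r=ray(c,uv);R,t=c['R'],c['t'];o=-R.T@t;d=R.T@r
    return o+d*(z-o[2])/d[2]
def blobs(m,amin=3):
    n,l,st,ce=cv2.connectedComponentsWithStats(m.astype('uint8')*255)
    return [(st[i,4],ce[i].round(1),st[i,:4]) for i in range(1,n) if st[i,4]>=amin]
def hsv(c): return cv2.cvtColor(c['img'],cv2.COLOR_RGB2HSV)
def red(c):
    h=hsv(c);return ((h[...,0]<8)|(h[...,0]>172))&(h[...,1]>110)&(h[...,2]>60)
def case_center(c,z=.04):
    h=hsv(c);m=((h[...,0]>28)&(h[...,0]<50)&(h[...,1]>140)&(h[...,2]>40)).astype('uint8')
    cs=cv2.findContours(m,cv2.RETR_EXTERNAL,cv2.CHAIN_APPROX_NONE)[0]
    return m,cs
E
python3 - <<'E'
from h import *
out=[]
for n,b in(('top',(265,150,100,100)),('side',(200,205,140,130))):
    c=pickle.load(open(n+'.pkl','rb'))
    print(n)
    for a,ce,s in blobs(red(c)): print(a,ce,s,cast(c,ce,.039).round(4))
    m,cs=case_center(c)
    for k in cs:
        if len(k)>60: 
            e=cv2.fitEllipse(k);print('case',e,cast(c,e[0],.04 if n=='top' else .03).round(4))
    h=hsv(c);m=(h[...,1]<60)&(h[...,2]>120)
    for a,ce,s in blobs(m,40): 
        if a<3000: print('white',a,ce,s,cast(c,ce,.039).round(4))
    h=hsv(c); m=(h[...,0]>8)&(h[...,0]<25)&(h[...,1]>110)&(h[...,2]>90)
    for a,ce,s in blobs(m,3):
        print('brass',a,ce,cast(c,ce,.048).round(4)) if a<60 else 0
    x,y,w,hh=b
    out.append(cv2.resize(c['img'][y:y+hh,x:x+w],(400,400),interpolation=cv2.INTER_CUBIC))
cv2.imwrite('pics/crop0.png',cv2.convertScaleAbs(np.hstack(out)[:,:,::-1],alpha=1.4))
E
```

```text
top
24 [298.4 163.4] [296 159   6   8] [ 0.6701 -0.0467  0.039 ]
3 [328.3 231.7] [328 231   2   2] [ 0.4841 -0.1204  0.039 ]
3 [325. 233.] [325 232   1   3] [ 0.4809 -0.1114  0.039 ]
261 [251.5 266. ] [242 252  20  29] [0.3992 0.0871 0.039 ]
case ((59.62638854980469, 263.3471984863281), (86.35234832763672, 90.97615051269531), 56.59011459350586) [0.4217 0.5854 0.04  ]
white 76 [275.3 145.3] [269 139  14  13] [0.721  0.0144 0.039 ]
white 176 [302.4 194.6] [280 164  38  49] [ 0.5851 -0.0546  0.039 ]
white 122 [329.3 209.6] [320 190  28  44] [ 0.543  -0.1255  0.039 ]
white 68 [ 91.7 239.6] [ 73 224  29  36] [0.4805 0.5047 0.039 ]
brass 36 [474.  160.7] [ 0.6647 -0.5179  0.048 ]
brass 20 [504.5 181.2] [ 0.6074 -0.595   0.048 ]
brass 5 [390. 190.] [ 0.5912 -0.2885  0.048 ]
brass 10 [291.  200.8] [ 0.5687 -0.0224  0.048 ]
brass 8 [318.1 200.1] [ 0.5688 -0.0949  0.048 ]
brass 14 [301.5 216.3] [ 0.5268 -0.049   0.048 ]
brass 6 [260.  242.5] [0.4607 0.0632 0.048 ]
side
372 [171.3 227.1] [156 214  32  27] [0.3958 0.0656 0.039 ]
case ((268.9918518066406, 272.7979736328125), (108.86660766601562, 
[... 273 characters left out ...]
44.6 102.9] [109  82  72  43] [0.4157 0.5442 0.039 ]
white 2287 [ 30.8 361.4] [  0 331  67  53] [ 0.0888 -0.1517  0.039 ]
white 68 [  6.3 347. ] [  0 343  17  10] [ 0.0447 -0.1099  0.039 ]
brass 3 [88.  1.] [0.3062 1.3105 0.048 ]
brass 3 [126.    0.3] [0.4555 1.2587 0.048 ]
brass 51 [127.1  11.3] [0.4465 1.1547 0.048 ]
brass 3 [131.   47.3] [0.4225 0.8679 0.048 ]
brass 4 [138.5  47.2] [0.4472 0.8595 0.048 ]
brass 11 [200.5 230.4] [0.4543 0.029  0.048 ]
brass 6 [307.7 232.2] [ 0.6745 -0.0515  0.048 ]
brass 12 [259.6 245.6] [ 0.563  -0.0506  0.048 ]
brass 28 [244.2 261.5] [ 0.5195 -0.0777  0.048 ]
brass 14 [269.5 263.3] [ 0.5674 -0.0988  0.048 ]
brass 20 [320.8 360.2] [ 0.5822 -0.3169  0.048 ]
```

View pics/crop0.png

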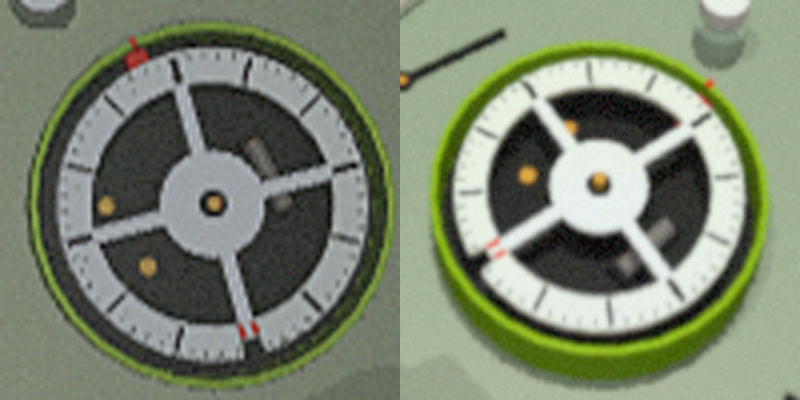

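The top crop shows the red lug and mark upper left at (137,58). The notch and double red bars are at the bottom at (250,335), and the spindle is at (214,203). In the side crop the notch is lower left at (490,255). The spindle is at about (0.568, -0.097), the notch at 193.4° and the pin at 25.5°, so I'll turn about 168° clockwise. I'll push on the spoke at -76.6°, on the side nearest the robot.

>>> step_arm(plan=[[1, 0.561, -0.2535, 0.08, -1.583], [1, 0.561, -0.2535, 0.08, -1.583], [1, 0.561, -0.2535, 0.08, -1.583], [1, 0.561, -0.2535, 0.08, -1.583], [1, 0.561, -0.2535, 0.08, -1.583], [1, 0.561, -0.2535, 0.08, -1.583], [1, 0.561, -0.2535, 0.08, -1.583], [1, 0.561, -0.2535, 0.08, -1.583], [1, 0.561, -0.2535, 0.08, -1.583], [1, 0.561, -0.2535, 0.08, -1.583], [1, 0.561, -0.2535, 0.08, -1.583], [1, 0.561, -0.2535, 0.08, -1.583], [1, 0.561, -0.2535, 0.08, -1.583], [1, 0.561, -0.2535, 0.08, -1.583]])

```text
time: 1.85
tool_pos: [0.6064, -0.1426, 0.1472]
tool_rot: [3.141, 0.0, 1.803]
contact_force: [0.4, -0.1, 0.8]
opening: 0.0005
grip_force: 0.0
```

Run:
```python
from cell import *
from h import *
from scipy.spatial.transform import Rotation as Ro
s=observe();print({k:s[k] for k in('time','tool_pos','tool_rot','contact_force','opening')})
c=read_camera('wrist');T=c['T_tool_cam'];pickle.dump((s,c),open('wrist1.pkl','wb'));print(T.round(4))
Rw=Ro.from_euler('xyz',s['tool_rot']).as_matrix()
A=np.eye(4);A[:3,:3]=Rw;A[:3,3]=s['tool_pos'];B=np.linalg.inv(A@T);c['R'],c['t']=B[:3,:3],B[:3,3]
h=hsv(c); m=(h[...,0]>8)&(h[...,0]<28)&(h[...,1]>100)&(h[...,2]>60)
for a,ce,st in blobs(m,30): print('brass',a,ce,st,cast(c,ce,.048).round(4))
for a,ce,st in blobs(red(c),10): print('red',a,ce,st,cast(c,ce,.039).round(4))
cv2.imwrite('pics/w1.png',c['img'][:,:,::-1])
try: print(grasp_offset)
except Exception as e: print(e)
```

```text
{'time': 1.85, 'tool_pos': array([ 0.6064414 , -0.14255559,  0.14721641]), 'tool_rot': array([3.14125737e+00, 4.45697153e-04, 1.80307480e+00]), 'contact_force': array([ 0.38908964, -0.1011537 ,  0.84855194]), 'opening': 0.00048450711680163674}
[[-8.000e-04 -9.575e-01 -2.883e-01  7.820e-02]
 [ 1.000e+00 -6.000e-04 -6.000e-04  1.100e-03]
 [ 4.000e-04 -2.883e-01  9.575e-01 -1.592e-01]
 [ 0.000e+00  0.000e+00  0.000e+00  1.000e+00]]
brass 160 [247.   59.4] [240  52  14  15] [ 0.5731 -0.0316  0.048 ]
brass 158 [196.1  78.4] [190  71  14  15] [ 0.5358 -0.0551  0.048 ]
brass 119 [226.2 135.9] [221 130  12  13] [ 0.5692 -0.095   0.048 ]
brass 195 [249.6 284.8] [248 259   4  51] [ 0.6213 -0.2331  0.048 ]
brass 198 [264.3 284.3] [262 259   5  52] [ 0.6354 -0.2292  0.048 ]
brass 2789 [240.4 326.9] [ 73 319 299  14] [ 0.6233 -0.2856  0.048 ]
red 151 [350.5 109.3] [345 101  11  19] [ 0.6689 -0.0487  0.039 ]
red 37 [364.  108.1] [361 105   7   7] [ 0.6801 -0.0449  0.039 ]
red 40 [129.5 131.5] [125 130  10   4] [ 0.4837 -0.1116  0.039 ]
red 40 [130.5 141.5] [126 140  10   5] [ 0.4856 -0.1202  0.039 ]
0.0188
```

View pics/w1.png

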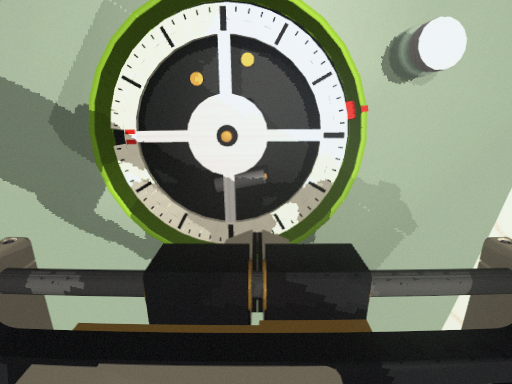

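The wrist view shows the spindle at (226,136), the notch bars at (130,136) and the red lug at (350,109). It agrees with the earlier measurements, so I'll descend into the window beside the spoke.

>>> step_arm(plan=[[1, 0.003, 0.0025, 0.03, 0], [1, 0.003, 0.0025, 0.06, 0], [1, 0.003, 0.0025, 0.085, 0], [1, 0.003, 0.0025, 0.1, 0], [1, 0.003, 0.0025, 0.11, 0], [1, 0.003, 0.0025, 0.117, 0], [1, 0.003, 0.0025, 0.117, 0]])

```text
time: 2.78
tool_pos: [0.6088, -0.138, 0.0298]
tool_rot: [3.142, 0.0, 1.805]
contact_force: [0.2, 0.4, 0.5]
opening: 0.0007
grip_force: 0.0
```

Run:
```python
import numpy as np
for d in range(3,61,3):
    t=np.radians(d);c,s=np.cos(t),np.sin(t)
    print([1,round(.052-.052*c-.026*s,4),round(-.026-.052*s+.026*c,4),0,round(t,4)],end=', ')
```

```text
[1, np.float64(-0.0013), np.float64(-0.0028), 0, np.float64(0.0524)], [1, np.float64(-0.0024), np.float64(-0.0056), 0, np.float64(0.1047)], [1, np.float64(-0.0034), np.float64(-0.0085), 0, np.float64(0.1571)], [1, np.float64(-0.0043), np.float64(-0.0114), 0, np.float64(0.2094)], [1, np.float64(-0.005), np.float64(-0.0143), 0, np.float64(0.2618)], [1, np.float64(-0.0055), np.float64(-0.0173), 0, np.float64(0.3142)], [1, np.float64(-0.0059), np.float64(-0.0204), 0, np.float64(0.3665)], [1, np.float64(-0.0061), np.float64(-0.0234), 0, np.float64(0.4189)], [1, np.float64(-0.0061), np.float64(-0.0264), 0, np.float64(0.4712)], [1, np.float64(-0.006), np.float64(-0.0295), 0, np.float64(0.5236)], [1, np.float64(-0.0058), np.float64(-0.0325), 0, np.float64(0.576)], [1, np.float64(-0.0054), np.float64(-0.0355), 0, np.float64(0.6283)], [1, np.float64(-0.0048), np.float64(-0.0385), 0, np.float64(0.6807)], [1, np.float64(-0.004), np.float64(-0.0415), 0, np.float64(0.733)], [1, np.float64(-0.0032), np.float64(-0.0444), 0, np.float64(0.7854)], [1, np.float64(-0.0021), np.float64(-0.0472), 0, np.float64(0.8378)], [1, np.float64(-0.0009), np.float64(-0.05), 0, np.float64(0.8901)], [1, np.float64(0.0004), np.float64(-0.0528), 0, np.float64(0.9425)], [1, np.float64(0.0019), np.float64(-0.0555), 0, np.float64(0.9948)], [1, np.float64(0.0035), np.float64(-0.058), 0, np.float64(1.0472)],
```

>>> step_arm(plan=[[1, -0.0013, -0.0048, 0, 0.0524], [1, -0.0024, -0.0076, 0, 0.1047], [1, -0.0034, -0.0105, 0, 0.1571], [1, -0.0043, -0.0134, 0, 0.2094], [1, -0.005, -0.0163, 0, 0.2618], [1, -0.0055, -0.0193, 0, 0.3142], [1, -0.0059, -0.0224, 0, 0.3665], [1, -0.0061, -0.0254, 0, 0.4189], [1, -0.0061, -0.0284, 0, 0.4712], [1, -0.006, -0.0315, 0, 0.5236], [1, -0.0058, -0.0345, 0, 0.576], [1, -0.0054, -0.0375, 0, 0.6283], [1, -0.0048, -0.0405, 0, 0.6807], [1, -0.004, -0.0435, 0, 0.733], [1, -0.0032, -0.0464, 0, 0.7854]])

```text
time: 4.65
tool_pos: [0.5655, -0.1524, 0.031]
tool_rot: [3.138, -0.0, 1.018]
contact_force: [2.1, -0.8, -0.6]
opening: 0.0006
grip_force: 0.7
```

```bash
cat >> h.py <<'E'
def look(name):
    from cell import read_camera,observe
    s=observe();print(s['time'],s['tool_pos'].round(4),s['tool_rot'].round(3),s['contact_force'].round(2))
    o=[]
    for n,b in(('top',(265,150,100,100)),('side',(200,205,140,130))):
        c=read_camera(n);pickle.dump(c,open(f'{n}_{name}.pkl','wb'))
        for a,ce,st in blobs(red(c)):
            p=cast(c,ce,.039)
            q=p[:2]-((.5692,-.0953) if n=='top' else (.566,-.0975))
            if np.hypot(*q)<.13: print(n,a,ce,'ang',np.degrees(np.arctan2(q[1],q[0])).round(1),'r',np.hypot(*q).round(4))
        x,y,w,hh=b
        o.append(cv2.resize(c['img'][y:y+hh,x:x+w],(400,400),interpolation=cv2.INTER_CUBIC))
    cv2.imwrite(f'pics/{name}.png',cv2.convertScaleAbs(np.hstack(o)[:,:,::-1],alpha=1.4))
E
python3 -c "
from h import *
look('a')"
```

```text
4.65 [ 0.5655 -0.1524  0.031 ] [ 3.138 -0.     1.018] [ 2.14 -0.75 -0.57]
top 26 [298.3 163.7] ang 26.0 r 0.1113
top 6 [307.2 231.8] ang 159.5 r 0.0896
top 4 [310.2 232.8] ang 164.9 r 0.0899
```

View pics/a.png

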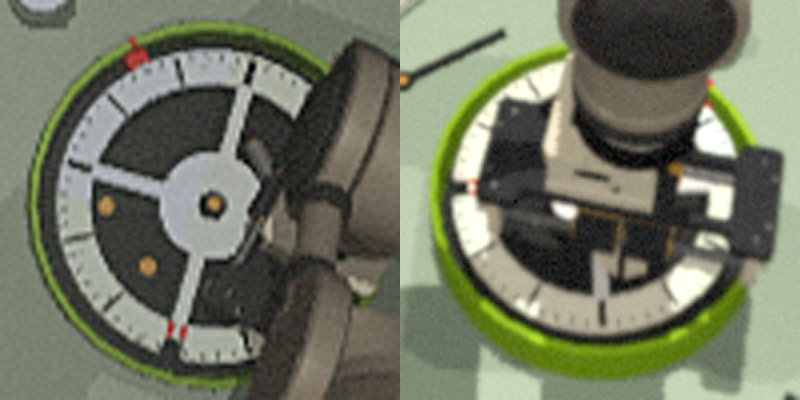

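The notch is now at about 162° (top crop (178,330)), and the finger is against its spoke with about 2 N. About 137° of turn is left.

>>> step_arm(plan=[[1, -0.0013, -0.0028, 0, 0.0524], [1, -0.0024, -0.0056, 0, 0.1047], [1, -0.0034, -0.0085, 0, 0.1571], [1, -0.0043, -0.0114, 0, 0.2094], [1, -0.005, -0.0143, 0, 0.2618], [1, -0.0055, -0.0173, 0, 0.3142], [1, -0.0059, -0.0204, 0, 0.3665], [1, -0.0061, -0.0234, 0, 0.4189], [1, -0.0061, -0.0264, 0, 0.4712], [1, -0.006, -0.0295, 0, 0.5236], [1, -0.0058, -0.0325, 0, 0.576], [1, -0.0054, -0.0355, 0, 0.6283], [1, -0.0048, -0.0385, 0, 0.6807], [1, -0.004, -0.0415, 0, 0.733], [1, -0.0032, -0.0444, 0, 0.7854], [1, -0.0021, -0.0472, 0, 0.8378], [1, -0.0009, -0.05, 0, 0.8901], [1, 0.0004, -0.0528, 0, 0.9425], [1, 0.0019, -0.0555, 0, 0.9948], [1, 0.0035, -0.058, 0, 1.0472]])

```text
time: 7.25
tool_pos: [0.5173, -0.1188, 0.0304]
tool_rot: [3.141, -0.001, -0.028]
contact_force: [-0.2, -1.3, 1.1]
opening: 0.0
grip_force: 0.7
```

```bash
python3 -c "
from h import *
look('b')"
```

```text
7.25 [ 0.5173 -0.1188  0.0304] [ 3.141e+00 -1.000e-03 -2.800e-02] [-0.2  -1.29  1.1 ]
top 22 [298.4 163.2] ang 25.6 r 0.1124
top 3 [285. 205.] ang 97.0 r 0.0891
top 3 [286. 208.] ang 102.4 r 0.0881
side 8 [297.2 245.1] ang 19.8 r 0.0813
```

>>> step_arm(plan=[[1, -0.0013, -0.0028, 0, 0.0524], [1, -0.0024, -0.0056, 0, 0.1047], [1, -0.0034, -0.0085, 0, 0.1571], [1, -0.0043, -0.0114, 0, 0.2094], [1, -0.005, -0.0143, 0, 0.2618], [1, -0.0055, -0.0173, 0, 0.3142], [1, -0.0059, -0.0204, 0, 0.3665], [1, -0.0061, -0.0234, 0, 0.4189], [1, -0.0061, -0.0264, 0, 0.4712], [1, -0.006, -0.0295, 0, 0.5236], [1, -0.0058, -0.0325, 0, 0.576], [1, -0.0054, -0.0355, 0, 0.6283], [1, -0.0048, -0.0385, 0, 0.6807], [1, -0.004, -0.0415, 0, 0.733], [1, -0.0032, -0.0444, 0, 0.7854], [1, -0.0021, -0.0472, 0, 0.8378], [1, -0.0009, -0.05, 0, 0.8901], [1, 0.0004, -0.0528, 0, 0.9425], [1, 0.0019, -0.0555, 0, 0.9948], [1, 0.0019, -0.0555, 0, 0.9948]])

```text
time: 9.85
tool_pos: [0.5207, -0.0631, 0.0301]
tool_rot: [-3.141, -0.001, -1.02]
contact_force: [0.3, 0.2, 0.4]
opening: 0.0002
grip_force: 0.5
```

```bash
python3 -c "
from h import *
look('c')
for d in range(1,21):
    t=np.radians(d);c,s=np.cos(t),np.sin(t)
    print([1,float(round(.052-.052*c-.026*s,4)),float(round(-.026-.052*s+.026*c,4)),0,float(round(t,4))],end=', ')
"
```

```text
9.85 [ 0.5207 -0.0631  0.0301] [-3.141e+00 -1.000e-03 -1.020e+00] [0.26 0.22 0.45]
top 23 [298.4 163.3] ang 25.7 r 0.1122
top 4 [296.5 175. ] ang 38.3 r 0.0884
top 4 [294.5 177.5] ang 43.9 r 0.0871
side 14 [298.1 246.5] ang 17.0 r 0.0804
[1, -0.0004, -0.0009, 0, 0.0175], [1, -0.0009, -0.0018, 0, 0.0349], [1, -0.0013, -0.0028, 0, 0.0524], [1, -0.0017, -0.0037, 0, 0.0698], [1, -0.0021, -0.0046, 0, 0.0873], [1, -0.0024, -0.0056, 0, 0.1047], [1, -0.0028, -0.0065, 0, 0.1222], [1, -0.0031, -0.0075, 0, 0.1396], [1, -0.0034, -0.0085, 0, 0.1571], [1, -0.0037, -0.0094, 0, 0.1745], [1, -0.004, -0.0104, 0, 0.192], [1, -0.0043, -0.0114, 0, 0.2094], [1, -0.0045, -0.0124, 0, 0.2269], [1, -0.0047, -0.0134, 0, 0.2443], [1, -0.005, -0.0143, 0, 0.2618], [1, -0.0052, -0.0153, 0, 0.2793], [1, -0.0053, -0.0163, 0, 0.2967], [1, -0.0055, -0.0173, 0, 0.3142], [1, -0.0056, -0.0183, 0, 0.3316], [1, -0.0058, -0.0194, 0, 0.3491],
```

>>> step_arm(plan=[[1, -0.0004, -0.0009, 0, 0.0175], [1, -0.0009, -0.0018, 0, 0.0349], [1, -0.0013, -0.0028, 0, 0.0524], [1, -0.0017, -0.0037, 0, 0.0698], [1, -0.0021, -0.0046, 0, 0.0873], [1, -0.0024, -0.0056, 0, 0.1047], [1, -0.0028, -0.0065, 0, 0.1222], [1, -0.0031, -0.0075, 0, 0.1396], [1, -0.0034, -0.0085, 0, 0.1571], [1, -0.0037, -0.0094, 0, 0.1745], [1, -0.004, -0.0104, 0, 0.192], [1, -0.0043, -0.0114, 0, 0.2094], [1, -0.0045, -0.0124, 0, 0.2269]])

```text
time: 11.58
tool_pos: [0.5285, -0.0526, 0.0297]
tool_rot: [3.142, 0.0, -1.251]
contact_force: [0.3, -1.6, 0.7]
opening: 0.0004
grip_force: 0.9
```

```bash
python3 -c "
from h import *
look('d')"
```

```text
11.575 [ 0.5285 -0.0526  0.0297] [ 3.142  0.    -1.251] [ 0.32 -1.61  0.74]
top 34 [298.5 165.3] ang 26.9 r 0.1072
top 5 [302.8 171.2] ang 25.2 r 0.0877
side 3 [297.7 239.7] ang 25.9 r 0.0924
side 15 [298.5 247.1] ang 15.8 r 0.0801
```

>>> step_arm(plan=[[1, -0.0003, -0.0007, 0, 0.013], [1, -0.0006, -0.0014, 0, 0.026], [1, -0.0009, -0.002, 0, 0.038], [1, -0.0009, -0.002, 0, 0.038]])

```text
time: 12.18
tool_pos: [0.53, -0.0511, 0.0297]
tool_rot: [3.142, 0.0, -1.288]
contact_force: [-0.5, 0.7, 1.7]
opening: 0.0006
grip_force: 0.8
```

```bash
python3 -c "
from h import *
look('e')"
```

```text
12.175 [ 0.53   -0.0511  0.0297] [ 3.142  0.    -1.288] [-0.5   0.72  1.71]
top 27 [298.7 163.6] ang 25.5 r 0.1111
top 3 [302.7 168. ] ang 23.0 r 0.0956
top 4 [301.8 171.8] ang 27.3 r 0.0875
top 3 [305.3 171. ] ang 21.0 r 0.0854
side 15 [305.1 237.8] ang 21.6 r 0.1081
side 3 [296.7 239.7] ang 26.8 r 0.0909
```

View pics/e.png

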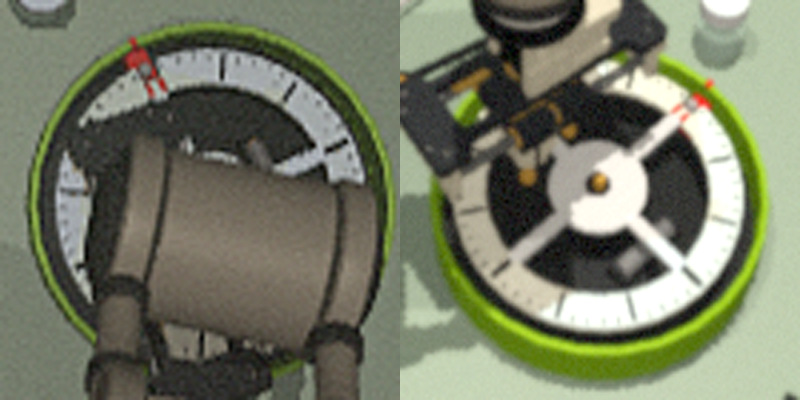

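The pin can now be seen inside the notch, between the red bars (top crop (150,75)). I'll push gently to confirm it blocks turning.

>>> step_arm(plan=[[1, -0.0003, -0.0007, 0, 0.013], [1, -0.0006, -0.0014, 0, 0.026], [1, -0.0006, -0.0014, 0, 0.026], [1, -0.0006, -0.0014, 0, 0.026]])

```text
time: 12.78
tool_pos: [0.5309, -0.0503, 0.0296]
tool_rot: [3.141, 0.0, -1.313]
contact_force: [-2.5, -0.9, 2.0]
opening: 0.0006
grip_force: 1.8
```

>>> step_arm(plan=[[1, -0.0004, -0.0008, 0, 0.014], [1, -0.0009, -0.0018, 0, 0.03], [1, -0.0009, -0.0018, 0, 0.03], [1, -0.0009, -0.0018, 0, 0.03]])

```text
time: 13.28
tool_pos: [0.5319, -0.049, 0.0295]
tool_rot: [3.14, 0.0, -1.344]
contact_force: [-5.0, -2.8, 1.7]
opening: 0.0005
grip_force: 3.0
```

```bash
python3 -c "
from h import *
look('f')
c=pickle.load(open('side_f.pkl','rb'))
"
```

```text
13.275 [ 0.5319 -0.049   0.0295] [ 3.14   0.    -1.344] [-4.97 -2.77  1.71]
top 26 [298.7 163.5] ang 25.4 r 0.1113
top 5 [305.4 170.2] ang 20.3 r 0.0873
top 4 [302.2 171.2] ang 26.2 r 0.0884
side 14 [304.9 237.7] ang 21.8 r 0.1079
side 3 [299. 248.] ang 14.1 r 0.0796
```

The force builds to about 6 N and the dial stays put, so it is locked on the pin. I'll back off, lift the hand and look.

>>> step_arm(plan=[[1, 0.002, 0.004, 0, 0], [1, 0.002, 0.006, 0, 0], [1, 0.002, 0.006, -0.02, 0], [1, 0.002, 0.006, -0.06, 0], [1, 0.002, 0.006, -0.12, 0], [1, 0.002, 0.006, -0.15, 0.0], [1, 0.002, 0.006, -0.15, 0], [1, 0.002, 0.006, -0.15, 0]])

```text
time: 14.38
tool_pos: [0.5269, -0.0521, 0.1788]
tool_rot: [3.141, 0.001, -1.344]
contact_force: [-0.8, 0.5, -0.1]
opening: 0.0005
grip_force: 0.0
```

```bash
cat >> h.py <<'E'
def wrist(name):
    from cell import read_camera,observe
    from scipy.spatial.transform import Rotation as Ro
    s=observe();print(s['time'],s['tool_pos'].round(4),s['tool_rot'].round(4),s['contact_force'].round(2))
    c=read_camera('wrist');A=np.eye(4);A[:3,:3]=Ro.from_euler('xyz',s['tool_rot']).as_matrix();A[:3,3]=s['tool_pos']
    B=np.linalg.inv(A@c['T_tool_cam']);c['R'],c['t']=B[:3,:3],B[:3,3]
    h=hsv(c); m=(h[...,0]>8)&(h[...,0]<28)&(h[...,1]>100)&(h[...,2]>60)
    for a,ce,st in blobs(m,30): print('brass',a,ce,st,cast(c,ce,.048).round(4))
    for a,ce,st in blobs(red(c),10): print('red',a,ce,st,cast(c,ce,.038).round(4))
    cv2.imwrite(f'pics/{name}.png',c['img'][:,:,::-1]);pickle.dump(c,open(name+'.pkl','wb'))
    # dial plane from range image around the hub/ring
    z=c['range_z'];v,u=np.mgrid[0:384,0:512];k=(z>0)&(h[...,1]<60)&(h[...,2]>110)
    P=np.array([ray(c,q) for q in zip(u[k][::7],v[k][::7])])*z[k][::7,None]
    W=(P-c['t'])@c['R'];r=np.hypot(W[:,0]-.5692,W[:,1]+.0953)
    W=W[((r<103)&(r<.103))&(W[:,2]>.02)&(W[:,2]<.06)]
    X=np.c_[W[:,0]-.5692,W[:,1]+.0953,np.ones(len(W))]
    g=np.ones(len(W),bool)
    for _ in range(5):
        p=np.linalg.lstsq(X[g],W[g,2],rcond=None)[0];g=abs(X@p-W[:,2])<.003
    print('dial top plane z0 %.4f slopes(deg) %.2f %.2f n %d'%(p[2],*np.degrees(p[:2]),g.sum()))
E
python3 -c "
from h import *
wrist('w2')"
```

```text
14.375 [ 0.5269 -0.0521  0.1788] [ 3.1406e+00  6.0000e-04 -1.3437e+00] [-0.77  0.47 -0.13]
brass 95 [225.2 135.8] [220 131  11  11] [ 0.569  -0.0955  0.048 ]
brass 105 [257.  177.6] [252 172  11  12] [ 0.53   -0.0622  0.048 ]
brass 104 [215.3 192. ] [210 187  12  11] [ 0.5678 -0.0382  0.048 ]
brass 194 [249.5 284.7] [248 259   4  51] [0.5106 0.0597 0.048 ]
brass 194 [264.4 284.9] [262 259   5  52] [0.4942 0.0562 0.048 ]
brass 2791 [240.6 326.9] [ 73 319 299  14] [0.5083 0.1187 0.048 ]
red 183 [127.3 152.8] [118 145  26  20] [ 0.6639 -0.0558  0.038 ]
red 29 [141.9 155.6] [138 154   9   4] [ 0.6488 -0.0562  0.038 ]
red 28 [109.9 160.2] [107 158   7   6] [ 0.6808 -0.0442  0.038 ]
dial top plane z0 0.0388 slopes(deg) -0.08 -0.04 n 2524
```

View pics/w2.png

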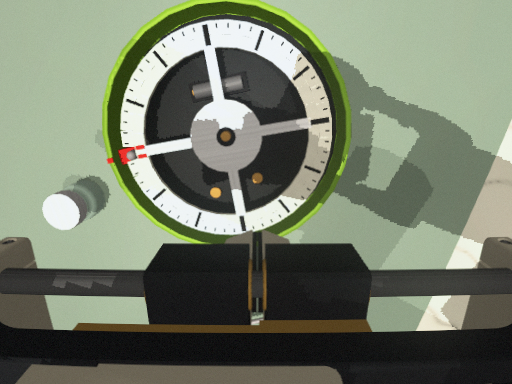

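The notch sits on the pin at (128,153), the dial is level at top z of about 0.0388, and the spindle is at (225,136). Next I'll straddle the spindle with the fingers about 20 mm apart.

>>> step_arm(plan=[[0.565, 0.026, -0.016, 0, 0], [0.565, 0.052, -0.0315, 0, 0], [0.565, 0.052, -0.0315, 0.05, 0], [0.565, 0.052, -0.0315, 0.09, 0], [0.565, 0.052, -0.0315, 0.115, 0], [0.565, 0.052, -0.0315, 0.115, 0], [0.565, 0.052, -0.0315, 0.115, 0]])

```text
time: 15.3
tool_pos: [0.5701, -0.0959, 0.065]
tool_rot: [-3.141, -0.0, -1.343]
contact_force: [0.3, 1.1, 1.4]
opening: 0.0199
grip_force: 0.0
```

```bash
python3 -c "
from h import *
from cell import *
s=observe();print(s['tool_pos'],s['opening'])
c=read_camera('side');cv2.imwrite('pics/g.png',cv2.resize(c['img'][200:330,200:340,::-1],None,fx=5,fy=4.5,interpolation=2))"
```

```text
[ 0.57007863 -0.09589444  0.06497528] 0.01988448210617045
```

View pics/g.png

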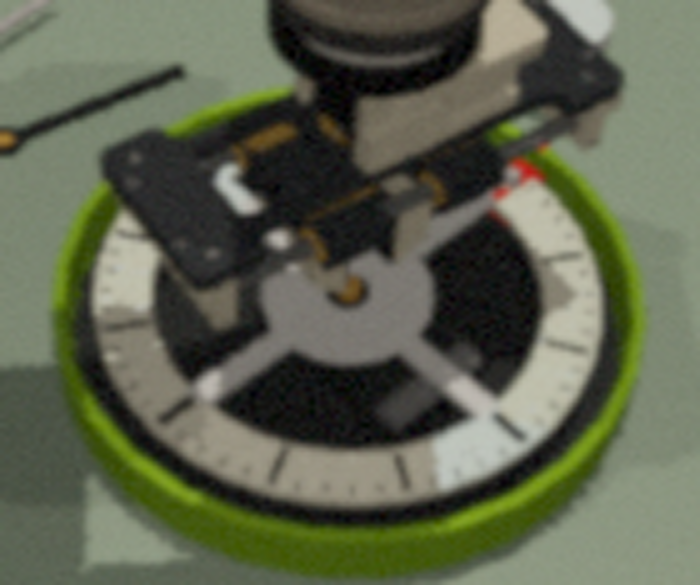

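The fingertips at (320,265) and (410,245) stand on either side of the spindle at (350,290). I'll press down slowly.

>>> step_arm(plan=[[0.565, 0, 0, 0.012, 0], [0.565, 0, 0, 0.02, 0], [0.565, 0, 0, 0.024, 0], [0.565, 0, 0, 0.025, 0], [0.565, 0, 0, 0.026, 0], [0.565, 0, 0, 0.027, 0], [0.565, 0, 0, 0.028, 0], [0.565, 0, 0, 0.029, 0]])

```text
time: 16.35
tool_pos: [0.57, -0.0959, 0.0365]
tool_rot: [-3.141, -0.001, -1.343]
contact_force: [-0.7, 0.4, 7.2]
opening: 0.0201
grip_force: 3.0
```

>>> step_arm(plan=[[0.565, 0, 0, 0.001, 0], [0.565, 0, 0, 0.002, 0], [0.565, 0, 0, 0.003, 0], [0.565, 0, 0, 0.003, 0]])

```text
time: 16.85
tool_pos: [0.5699, -0.0959, 0.0334]
tool_rot: [-3.141, -0.001, -1.343]
contact_force: [-2.3, 0.9, 5.0]
opening: 0.0199
grip_force: 2.5
```

Still only the seat's resistance, so I'll press until the force climbs.

>>> step_arm(plan=[[0.565, 0, 0, 0.0005, 0], [0.565, 0, 0, 0.001, 0], [0.565, 0, 0, 0.001, 0]])

```text
time: 17.23
tool_pos: [0.57, -0.0959, 0.0332]
tool_rot: [-3.141, -0.001, -1.343]
contact_force: [-3.6, 1.2, 12.3]
opening: 0.0202
grip_force: 5.6
```

>>> step_arm(plan=[[0.565, 0, 0, 0.0005, 0], [0.565, 0, 0, 0.001, 0], [0.565, 0, 0, 0.001, 0]])

```text
time: 17.6
tool_pos: [0.57, -0.0959, 0.0331]
tool_rot: [-3.14, -0.001, -1.343]
contact_force: [-6.0, 1.7, 19.0]
opening: 0.0196
grip_force: 9.2
```

The fingers stopped at 33.1 mm with 19 N, so the dial is home. I'll lift away and check.

>>> step_arm(plan=[[0.565, 0, 0, -0.003, 0], [0.565, 0, 0, -0.03, 0], [0.565, 0, 0, -0.08, 0], [0.565, 0, 0, -0.13, 0], [0.565, -0.05, 0.03, -0.15, 0], [0.565, -0.05, 0.03, -0.15, 0], [0.565, -0.05, 0.03, -0.15, 0], [0.565, -0.05, 0.03, -0.15, 0]])

```text
time: 18.6
tool_pos: [0.5296, -0.0544, 0.1799]
tool_rot: [3.141, 0.0, -1.344]
contact_force: [0.1, -0.5, 0.4]
opening: 0.02
grip_force: 0.0
```

```bash
python3 -c "
from h import *
wrist('w3')"
```

```text
18.6 [ 0.5296 -0.0544  0.1799] [ 3.1407e+00  2.0000e-04 -1.3441e+00] [ 0.15 -0.49  0.35]
brass 96 [227.8 138.5] [223 133  11  12] [ 0.5689 -0.0958  0.048 ]
brass 102 [258.8 180. ] [254 175  11  11] [ 0.5304 -0.0624  0.048 ]
brass 103 [217.4 194.1] [212 189  12  11] [ 0.5682 -0.0385  0.048 ]
brass 289 [216.1 284.3] [213 259   9  51] [0.55  0.066 0.048]
brass 286 [297.6 284.4] [293 259   9  51] [0.4604 0.0456 0.048 ]
brass 2793 [274.9 326.9] [109 319 299  14] [0.4711 0.1081 0.048 ]
red 199 [130.7 155.2] [121 147  28  20] [ 0.6634 -0.0563  0.038 ]
red 26 [146.6 157.6] [143 156   8   4] [ 0.647  -0.0574  0.038 ]
red 27 [112.8 162.8] [110 161   7   5] [ 0.6809 -0.0443  0.038 ]
dial top plane z0 0.0342 slopes(deg) -0.02 -0.02 n 2421
```

View pics/w3.png

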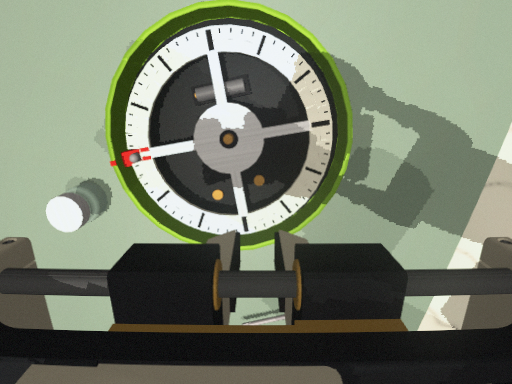

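Level and on the pin at (131,157). The range drop reads 4.6 mm rather than 5, so I'll check it against fixed references.

Run:
```python
from h import *
for n in('w2','w3'):
    c=pickle.load(open(n+'.pkl','rb'));z=c['range_z'];v,u=np.mgrid[0:240:2,0:512:2]
    d=z[0:240:2,0:512:2].ravel();k=d>0
    W=(np.array([ray(c,q) for q in zip(u.ravel()[k],v.ravel()[k])])*d[k,None]-c['t'])@c['R']
    r=np.hypot(W[:,0]-.569,W[:,1]+.0955);a=np.degrees(np.arctan2(W[:,1]+.0955,W[:,0]-.569))
    f=lambda m:(np.median(W[m,2]*1e3).round(2),m.sum())
    print(n,'bench',f((r>.135)&(r<.2)&(W[:,2]<.01)),'rim',f((r>.1185)&(r<.1235)&(W[:,2]>.03)),'hub',f((r>.012)&(r<.032)),'ring',f((r>.085)&(r<.102)),'spindle',f(r<.003),
     [f((r>.086)&(r<.1)&(abs((a-b+180)%360-180)<30))[0] for b in(0,90,180,270)])
```

```text
w2 bench (np.float64(1.59), np.int64(7271)) rim (np.float64(41.0), np.int64(736)) hub (np.float64(38.81), np.int64(711)) ring (np.float64(38.68), np.int64(2969)) spindle (np.float64(48.18), np.int64(7)) [np.float64(38.49), np.float64(38.49), np.float64(38.91), np.float64(38.88)]
w3 bench (np.float64(1.59), np.int64(7339)) rim (np.float64(41.05), np.int64(763)) hub (np.float64(34.11), np.int64(678)) ring (np.float64(34.08), np.int64(2723)) spindle (np.float64(49.04), np.int64(7)) [np.float64(34.11), np.float64(33.91), np.float64(34.15), np.float64(34.21)]
```

With the rim's +1 mm bias removed, the hub top is at 33.1 mm, which is fully home.

```bash
python3 -c "
from cell import *
print(hand_in())"
```

```text
the job is handed in; nothing more can be done
None
```

The dial was turned until its notch dropped over the pin, then pressed fully home and level (hub top about 33 mm); the hand was withdrawn and the job handed in at about 19 s.

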